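# Unload the analyser's cartridge carriage and put the cartridge away

### The job

Squeeze the red thumb button on the carriage's handle and, keeping it held in, slide the locked carriage all the way out from under the reader hood, then let go. Lift out the green-labelled cartridge, stand it upright on the blue mat and let go, then take it again by its two ends (the bay walls leave no room for fingers at its sides) and stand it centred and fully down in the green bay of the storage dock. Finally squeeze the button again, slide the empty carriage all the way back home under the hood and let go, leaving the bottle, the tube rack and the orange cartridge where they are.

Things in the scene. Friction and masses are not known exactly. Their poses are not given: they have to be found in the camera images.
- unit: White loading unit fixed to the bench, bed 100 mm (x) by 380 mm (y), 12 mm high; origin on the bench on the rail's centre line; the rail runs along y. The reader hood (150 x 150 mm, roof underside 96 mm and top 108 mm above the bench, open at both y ends) covers y = 60 to 210 mm. A black end stop 30 mm high stands at y = -170 mm.
- carriage (a joint): Position of the carriage on its rail (m): 0 = home under the hood, 0.140 = all the way out; grows toward the unit's -y. Starts at 0. A pawl under the handle locks it against teeth 11.5 mm apart all along the way (the end teeth leave 8 mm of play at home and fully out); with the button held in it slides with about 1 N. Handle, button and nest ride on it.
- release (a joint): Travel of the red thumb button (m): 0 = out, carriage locked; 0.006 = fully in. It is pressed along the unit's -x. A spring pushes it back out: 8 N to start, about 13 N fully in; the carriage is free only while it is more than 0.004 in; let go over a tooth it stays half in.
- handle (a point): Middle of the carriage's black handle block, 64 mm above the bench: 34 mm along the unit's x, 24 mm along y, top 20 mm above this point; the carriage plate below has its top 34 mm above the bench. The red button sticks out of its +x face. Pinched from above across x, one finger on the button and one on the plain -x face, it holds the button in. Axes as the unit's.
- button_face (a point): Middle of the outer face of the red button (18 mm along y, 28 mm high): 26 mm to the unit's +x of the handle's middle when out, 20 mm when fully in, so the pinch over handle and button is 43 mm wide with the button out, 37 mm with it in.
- nest (a point): Middle of the floor of the carriage's nest, 34 mm above the bench, 110 mm to the unit's +y of the handle. The cartridge stands here lengthwise along the unit's y. Upright cheeks 44 mm high close both its ends (62 mm apart), so here it can be taken only across its width; its long sides have only 6 mm high sills, 35 mm apart inside.
- cartridge: White cartridge with a green label, to be put away: rigid block 58 mm long (its x), 30 mm wide (y), 50 mm tall (z), about 0.14 kg; origin in the middle of its underside. It starts in the carriage's nest, under the hood.
- mat: Blue set-down mat, fixed, 130 x 130 mm, 3 mm thick, empty; origin in the middle of its underside.
- bay_green: Green bay of the dock, the cartridge's own place. Origin: middle of the underside of its floor plate (104 mm in x, 48 mm in y, 4 mm thick), 6 mm above the bench. Two side walls 44 mm long, 40 mm apart inside, tops 57.5 mm above the origin, higher than a stored cartridge; the x ends are open, so a cartridge goes in from above held by its ends, lengthwise along x.
- bay_blue: Blue bay, same shape as the green one, empty. The three bays stand in a row at 70 mm pitch along their y, in random order.
- bay_orange: Orange bay, same shape, holding the orange cartridge.
- spare: Orange-labelled cartridge, same shape as the green one, standing in the orange bay; leave it alone.
- bottle: Amber reagent bottle with a paper label and blue cap, 50 mm across, 100 mm tall, origin under its middle; leave it alone.
- tube_rack: White rack of capped tubes, 110 x 60 mm, 84 mm tall, origin under its middle; leave it alone.
Mind the look-alikes: they are no part of the job. What is shaped like the mat but brown or yellow is not meant.

How it is judged:
By the outcome, as a careful person would: the job done as asked, in the order asked, and still so for the second after the job is handed in, with the robot touching nothing.
It also fails if it takes over 64 s, if anything falls off the work surface, if the arm or the gripper's body presses on something with over 40 N, if the wrist force passes 120 N, or if a joint passes its speed limit or range.

### The arm

A 7-joint arm with a two-finger parallel gripper is mounted at the origin on the work surface. World frame = base frame: x ahead of the robot, y to its left, z up, the work surface at z = 0. Lengths are in m, angles in rad, forces in N, time in s.
With the tool pointing down it reaches from about 0.375 to 0.925 m from the base axis. Payload 3.1 kg.
Tool frame: the origin (TCP) lies between the finger pads; the fingertips stand 19 mm ahead of it and the grasp point (between the pads) is the TCP; z points along the fingers, y is the line along which they close (so a half turn about z gives the same grasp; the last joint's range is limited). The gripper opens to 85 mm and grips with 20 to 120 N. Pads are 22 mm wide; open, the fingers measure 114 mm over their backs; the gripper's body (76 mm by 85 mm) begins 54 mm behind the grasp point. The pads swing forward as they close: fully open they stand 13 mm farther back than shut.
Start: joints at [1.01, 0.383, 0.044, 1.598, -0.018, 1.161, -0.05], TCP at [0.29, -0.582, 0.25] pointing down, gripper open.
Joint ranges: [-2.61, 2.61], [-0.41, 2.15], [-1.48, 1.57], [0, 2.5], [-1.57, 4.71], [0.05, 1.97], [-2.85, 2.85]. Speed limits (rad/s): [2.79, 2.79, 3.14, 3.14, 3.14, 3.14, 3.14].

### API

Orientations are given as a unit quaternion [x, y, z, w].
In Python, from bench import move_ptp, movel, move_j, move_gripper, pause, inverse_kinematics, read_camera, camera_params, MotionError, sign_off, look_for, tip_of, read_time_s, read_qpos, read_joint_vel, read_effort, read_eef_pos, read_tcp_rot, read_ft_force, read_ft_torque, read_finger_gap, read_grasp_force gives the robot as it stands. Calls block until the motion is done:
- move_ptp(position, orientation): joint-space move of the TCP to a pose.
- movel(position, orientation=None, speed=0.15): straight line of the TCP; orientation=None keeps the orientation; speed is the mean speed in m/s.
- move_j(angles): joint-space move.
- move_gripper(opening, effort=None): finger opening in m; effort is the grip in N (None keeps the last); returns when the fingers have stopped.
- pause(seconds).
- inverse_kinematics(position, orientation): joint angles nearest the present ones, or None.
- read_camera(name): name is "side" or "top" or "wrist"; returns the picture (384x512x3 uint8, red, green, blue); there is no depth.
- camera_params(name): a dict with "K" (3x3 intrinsics, pixels), "dist_coeffs" ([k1, k2, p1, p2, k3] as OpenCV has them; the pictures are not rectified), "camera_from_world" (4x4, takes a point from world to camera coordinates). Camera axes: x right, y down, z forward; pixel columns grow to the right and rows downward; lengths in m; the calibration is good to about 2 mm. A picture is of the moment at which its call begins: read the wrist's pose just before it. camera_params takes no time and is no camera call; for the wrist camera it gives the pose at the moment of the call.
A pose or a line that the arm cannot do raises MotionError and nothing moves.
- sign_off(): hands the job in; it is judged then, once.
Trained networks look in the newest picture that a camera, given by its name, has taken for a name from the list of things; names that differ only in an ending like _2 or _b are one class to them, and where a whole thing is asked for, a point or a joint stands for the part that bears it (a point fixed in the world has none). Each returns a list of dicts, best first, with "confidence" (0 to 1); they miss things now and then, are a little off and sometimes report something else, mostly with a low value. They report only what shows in the picture. A call takes as long as a camera call. They do not tell look-alikes from the thing itself.
- look_for(camera, name): "at" ([column, row] in pixels, amid what is visible of it).
- tip_of(camera, name): "at" ([column, row] in pixels: a listed point, or the origin of a listed thing).
Readings, each from a call of its own:
- read_time_s(): time.
- read_qpos(): joint angles.
- read_joint_vel(): joint speeds.
- read_effort(): joint torques, N m.
- read_eef_pos(): TCP position.
- read_tcp_rot(): TCP orientation.
- read_ft_force(): force on the tool from outside, world axes, zero at the start.
- read_ft_torque(): the same for the moment, N m.
- read_finger_gap(): finger opening in m.
- read_grasp_force(): force on a finger pad.
Only numpy, scipy, OpenCV 4.12 (cv2) and the standard library are available. Lean on these libraries where they do the work, as an engineer would, in place of code of your own. Each camera call takes 0.05 s, during which the arm holds its last target. There are 200 camera calls.

## Working session

There is one attempt and no reset: what is moved stays moved. The work goes in short steps, each a Python script; the robot and the scene stay as the last script left them, time stands still between calls to the robot, and variables do not carry over. Pictures are saved under pics/ and viewed, at most 12 in all, crops included, and the job is handed in when it is done.

```bash
ls; mkdir -p pics
cat > h.py <<'E'
import numpy as np, cv2
from bench import *
from scipy.spatial.transform import Rotation as R
def ray(cam,px,P=None):
    P=P or camera_params(cam); K=np.array(P["K"]);d=np.array(P["dist_coeffs"]);T=np.array(P["camera_from_world"])
    u=cv2.undistortPoints(np.array([[px]],float),K,d)[0,0]
    r=T[:3,:3].T@np.array([u[0],u[1],1]); o=-T[:3,:3].T@T[:3,3]
    return o,r
def atz(cam,px,z,P=None):
    o,r=ray(cam,px,P); return o+r*(z-o[2])/r[2]
def proj(cam,pts,P=None):
    P=P or camera_params(cam);T=np.array(P["camera_from_world"])
    return cv2.projectPoints(np.array(pts,float).reshape(-1,3),cv2.Rodrigues(T[:3,:3])[0],T[:3,3],np.array(P["K"]),np.array(P["dist_coeffs"]))[0][:,0]
def down(yaw): # tool z down, tool y (closing) along world angle yaw
    y=np.array([np.cos(yaw),np.sin(yaw),0]);z=np.array([0,0,-1.]);x=np.cross(y,z)
    return R.from_matrix(np.c_[x,y,z]).as_quat()
def save(cam,name):
    im=read_camera(cam); cv2.imwrite(f"pics/{name}.png",im[:,:,::-1]); return im
E
python3 - <<'E'
from h import *
a=save("top","top1");b=save("side","side1")
im=np.hstack([a,b])[:,:,::-1]
H={'handle':.064,'button_face':.064,'nest':.034,'unit':0,'mat':0,'bay_green':.006,'bay_blue':.006,'bay_orange':.006,'bottle':0,'tube_rack':0,'cartridge':.034,'spare':.01}
for c in("top","side"):
    print(c,-np.array(camera_params(c)["camera_from_world"])[:3,:3].T@np.array(camera_params(c)["camera_from_world"])[:3,3])
    for n,z in H.items():
        for r in tip_of(c,n)[:2]:
            print(n,np.round(r["at"]),round(r["confidence"],2),np.round(atz(c,r["at"],z),3))
print(read_time_s(),read_tcp_rot())
E
```

```text
pics
top [ 0.3098916  -0.01681551  1.10730139]
handle [200. 148.] 0.76 [0.584 0.131 0.064]
button_face [206. 137.] 0.4 [0.612 0.115 0.064]
unit [208. 154.] 0.72 [0.582 0.119 0.   ]
mat [238. 200.] 0.91 [0.447 0.034 0.   ]
mat [214.  89.] 0.9 [0.778 0.102 0.   ]
bay_green [340. 188.] 0.91 [ 0.475 -0.253  0.006]
bay_blue [364. 184.] 0.6 [ 0.486 -0.321  0.006]
bay_blue [200. 148.] 0.3 [0.598 0.14  0.006]
bay_orange [314. 190.] 0.66 [ 0.472 -0.18   0.006]
bottle [347. 109.] 0.75 [ 0.708 -0.285  0.   ]
tube_rack [145. 215.] 0.97 [0.41  0.296 0.   ]
tube_rack [207. 154.] 0.17 [0.58 0.12 0.  ]
spare [315. 188.] 0.73 [ 0.475 -0.183  0.01 ]
spare [145. 217.] 0.69 [0.404 0.293 0.01 ]
side [-0.37723167  0.81928859  0.78929869]
handle [192. 198.] 0.69 [0.572 0.128 0.064]
nest [254. 162.] 0.19 [ 0.66  -0.246  0.034]
unit [196. 212.] 0.83 [0.578 0.115 0.   ]
mat [328. 212.] 0.87 [ 0.27  -0.214  0.   ]
mat [234. 309.] 0.58 [0.169 0.316 0.   ]
bay_green [289. 182.] 0.69 [ 0.489 -0.265  0.006]
bay_green [191. 200.] 0.67 [0.644 0.083 0.006]
bay_blue [299. 174.] 0.77 [ 0.503 -0.34   0.006]
bay_orange [278. 188.] 0.69 [ 0.49  -0.206  0.006]
bottle [253. 158.] 0.64 [ 0.735 -0.317  0.   ]
bottle [199. 211.] 0.48 [0.576 0.103 0.   ]
tube_rack [181. 261.] 0.71 [0.408 0.302 0.   ]
spare [277. 194.] 0.67 [ 0.455 -0.161  0.01 ]
1.3 [ 9.73344863e-01  2.29346414e-01 -2.20295330e-06 -3.07292757e-05]
```

View pics/top1.png

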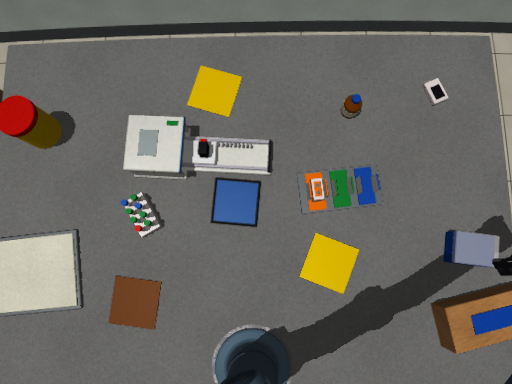

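View pics/side1.png

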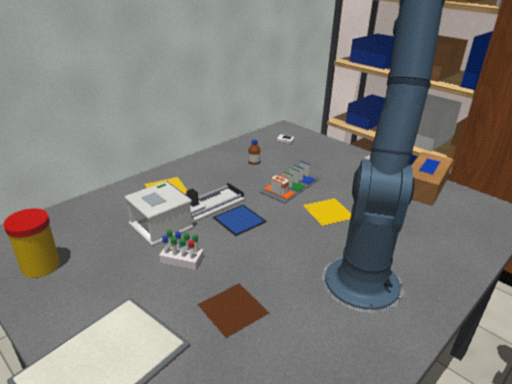

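The top view shows the unit with the hood at (155,145), the handle at (204,149) with the red button on its far (+x) side, and the blue mat at (236,202). The dock order is orange (316,188), green (341,187), blue (365,184). The side view agrees. Next I take close wrist views.

Run:
```python
from h import *
H={'handle':.064,'button_face':.064,'nest':.034,'unit':0,'mat':0,'bay_green':.006,'bay_blue':.006,'bay_orange':.006,'spare':.01}
import pickle
for nm,p in (("dock",[.46,-.25,.36]),("unit",[.50,.08,.36])):
    move_ptp(p,down(np.pi/2 if nm=="dock" else 0)); pause(.2)
    P=camera_params("wrist"); im=save("wrist",nm)
    pickle.dump(P,open(nm+".pkl","wb"))
    T=np.array(P["camera_from_world"]);print(nm,-T[:3,:3].T@T[:3,3],T[2,:3],read_time_s(),read_eef_pos())
    for n,z in H.items():
        for r in tip_of("wrist",n)[:2]:
            if r["confidence"]>.3: print(n,np.round(r["at"]),round(r["confidence"],2),np.round(atz("wrist",r["at"],z,P),3))
```

```text
dock [ 0.39277979 -0.25091575  0.48276814] [ 2.64836650e-01  1.52031406e-05 -9.64293290e-01] 3.3 [ 0.45973147 -0.25059101  0.35973756]
handle [462. 234.] 0.83 [0.581 0.118 0.064]
button_face [460. 249.] 0.51 [0.61  0.119 0.064]
nest [505. 232.] 0.79 [0.59  0.231 0.034]
nest [290. 166.] 0.72 [ 0.466 -0.188  0.034]
unit [439. 222.] 0.66 [0.583 0.118 0.   ]
mat [272.  47.] 0.73 [ 0.272 -0.219  0.   ]
bay_green [252. 168.] 0.91 [ 0.474 -0.253  0.006]
bay_blue [216. 174.] 0.84 [ 0.485 -0.318  0.006]
bay_orange [290. 164.] 0.65 [ 0.467 -0.184  0.006]
spare [289. 168.] 0.6 [ 0.472 -0.186  0.01 ]
unit [0.50024197 0.146167   0.48298388] [-1.87588225e-05 -2.64649533e-01 -9.64344661e-01] 5.9333 [0.500095   0.07953311 0.35995288]
handle [304. 140.] 0.86 [0.58  0.12  0.064]
button_face [322. 140.] 0.36 [0.607 0.119 0.064]
unit [298. 141.] 0.67 [0.581 0.114 0.   ]
mat [53. 21.] 0.9 [0.167 0.316 0.   ]
mat [403. 148.] 0.89 [0.774 0.101 0.   ]
bay_green [242. 315.] 0.7 [ 0.476 -0.251  0.006]
```

View pics/dock.png

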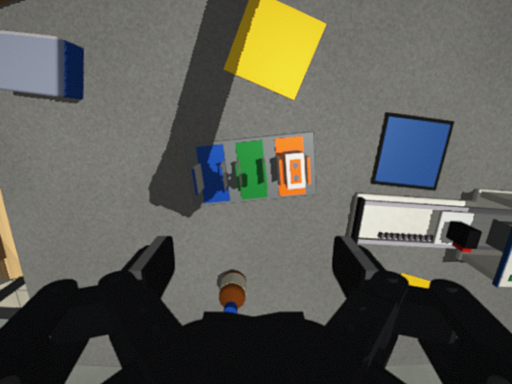

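View pics/unit.png

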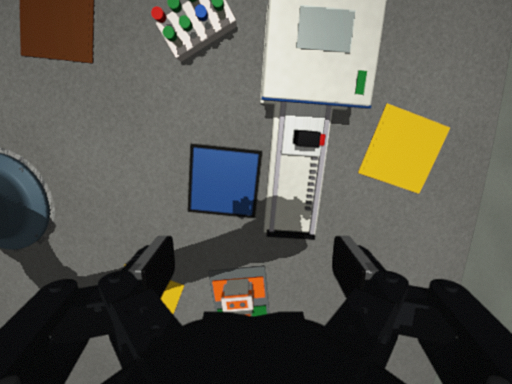

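The dock view shows blue (212,172), green (252,170) and orange (291,166), with the row tilted a few degrees. The unit view shows the hood front edge (262,101)–(371,106), the handle (304,139) with red on its right, and the mat (225,180). Next I compute yaws from the edges.

Run:
```python
from h import *
import pickle
P=pickle.load(open("unit.pkl","rb"));D=pickle.load(open("dock.pkl","rb"))
g=lambda px,z,P=P:np.round(atz("wrist",px,z,P)[:2],4)
a,b=g((262,101),.108),g((371,106),.108);print("hood",a,b,np.linalg.norm(b-a),np.degrees(np.arctan2(*(b-a)[::-1])))
im=cv2.imread("pics/unit.png");hsv=cv2.cvtColor(im,cv2.COLOR_BGR2HSV)
def blob(hsv,lo,hi,roi):
    m=cv2.inRange(hsv,lo,hi);k=np.zeros_like(m);x0,y0,x1,y1=roi;k[y0:y1,x0:x1]=m[y0:y1,x0:x1]
    c=max(cv2.findContours(k,0,1)[0],key=cv2.contourArea);return c[:,0].astype(float)
def rect(c,z,P):
    w=np.array([atz("wrist",p,z,P)[:2] for p in c]);r=cv2.minAreaRect((w*1000).astype(np.float32));return r
print("mat",rect(blob(hsv,(100,100,60),(130,255,255),(180,130,270,225)),.003,P))
print("handle",rect(blob(hsv,(0,0,0),(180,255,45),(285,120,322,155)),.084,P))
print("red",rect(blob(hsv,(0,150,80),(8,255,255),(310,120,335,155)),.07,P))
# long bed edges
gray=cv2.cvtColor(im,cv2.COLOR_BGR2GRAY)
ls=cv2.createLineSegmentDetector().detect(gray[100:245,255:345])[0][:,0]+[255,100,255,100]
for l in ls:
    if np.hypot(l[2]-l[0],l[3]-l[1])>35:
        p,q=g(l[:2],.012),g(l[2:],.012);v=(q-p)*np.sign((q-p)[1]);print(np.round(l),p,q,np.degrees(np.arctan2(-v[0],v[1])))
im=cv2.imread("pics/dock.png");hd=cv2.cvtColor(im,cv2.COLOR_BGR2HSV)
c=blob(hd,(50,120,50),(75,255,255),(225,130,275,205));print("green floor",rect(c,.01,D))
gray=cv2.cvtColor(im,cv2.COLOR_BGR2GRAY)
ls=cv2.createLineSegmentDetector().detect(gray[125:215,185:325])[0][:,0]+[185,125,185,125]
for l in ls:
    if np.hypot(l[2]-l[0],l[3]-l[1])>28:
        p,q=g(l[:2],.01,D),g(l[2:],.01,D);v=q-p;print(np.round(l),p,q,(np.degrees(np.arctan2(v[1],v[0]))+45)%90-45)
```

```text
hood [0.5124 0.1734] [0.6603 0.1679] 0.14800222971293375 -2.129693342607705
mat ((445.29925537109375, 39.01011657714844), (118.07669830322266, 118.15565490722656), 83.8480453491211)
handle ((578.8530883789062, 122.54281616210938), (36.83354949951172, 21.74128532409668), 0.13749268651008606)
red ((605.0297241210938, 121.0861587524414), (7.694821834564209, 15.036779403686523), 0.21239443123340607)
[268. 229. 308. 231.] [ 0.5287 -0.0513] [ 0.6054 -0.0557] 86.71674800777878
[296. 100. 343. 103.] [0.5721 0.1818] [0.6529 0.1784] 87.5904604682114
[283. 152. 319. 156.] [0.5534 0.0943] [0.6176 0.0885] 84.83775972905467
[323. 117. 287. 115.] [0.6201 0.1541] [0.5578 0.1579] 86.50955769465008
[273. 119. 267. 194.] [0.5348 0.1506] [0.5254 0.0176] -4.042753642027829
[262. 149. 257. 198.] [0.5166 0.0997] [0.5067 0.0105] -6.333141693095293
[315. 232. 330. 126.] [ 0.6192 -0.0568] [0.633  0.1405] -4.00099411239795
[271. 193. 278. 120.] [0.5338 0.02  ] [0.5428 0.1486] -4.0032862150340565
[322. 149. 314. 202.] [0.6219 0.0999] [0.6139 0.0029] -4.714754518704949
[324. 105. 266. 100.] [0.621  0.1742] [0.5217 0.1818] 85.62335693868229
[280. 157. 277. 193.] [0.5477 0.0865] [0.5436 0.02  ] -3.528055946612645
[303. 238. 267. 236.] [ 0.5966 -0.0701] [ 0.5267 -0.0655] 86.23489125535694
green floor ((476.9993591308594, -255.86233520507812), (102.6405029296875, 53.801151275634766), 5.283080101013184)
[284. 153. 287. 188.] [ 0.4461 -0.1954] [ 0.5099 -0.1883] 6.3500482363533735
[305. 187. 303. 152.] [ 0.5079 -0.1557] [ 0.4442 -0.1622] 5.826342029555747
[311. 132. 283. 136.] [ 0.4099 -0.1507] [ 0.4161 -0.199 ] 7.314736779727156
[314. 173. 312. 132.] [ 0.4822 -0.1407] [ 0.4096 -0.1479] 5.663706258020568
[246. 138. 216. 142.] [ 0.4206 -0.2635] [ 0.4262 -0.3161] 6.077039702895377
```

```bash
cat >> h.py <<'E'
YU=np.radians(-4.0); ux=np.array([np.cos(YU),np.sin(YU),0]); uy=np.array([-np.sin(YU),np.cos(YU),0])
HD=np.array([.5805,.1205,.066])
QU=down(YU)
def stat(s=""): print(s,"t",round(read_time_s(),2),"gap",round(read_finger_gap(),4),"gf",round(read_grasp_force(),1),"F",np.round(read_ft_force(),1),"p",np.round(read_eef_pos(),4))
E
python3 - <<'E'
from h import *
g=HD+1.5e-3*ux
move_ptp(g+[0,0,.07],QU)
P=camera_params("wrist");read_camera("wrist")
for n in("handle","button_face"):
  for r in tip_of("wrist",n)[:1]: print(n,r["confidence"],atz("wrist",r["at"],.064,P))
movel(g,QU,.12);stat("down")
move_gripper(.030,45);stat("grip")
E
```

```text
button_face 0.63 [0.60650858 0.12141797 0.064     ]
down t 8.22 gap 0.0855 gf 0.0 F [ 0.4 -1.  -0.2] p [0.5824 0.1207 0.0664]
grip t 8.74 gap 0.0351 gf 46.7 F [-5.9 -2.4 11.7] p [0.5831 0.1206 0.0687]
```

Run:
```python
from h import *
p0=np.array(read_eef_pos())
p0[2]=.066
movel(p0-uy*.03,QU,.08);stat("30")
movel(p0-uy*.132,QU,.12);stat("132")
for d in (.136,.138,.140,.142,.144,.146,.148):
    movel(p0-uy*d,QU,.05);f=np.array(read_ft_force())@uy;stat(d)
    if f>9: break
save("wrist","out1");save("top","out_top")
```

```text
30 t 9.27 gap 0.0356 gf 49.2 F [-6.9 -0.5 11.4] p [0.5812 0.0919 0.0686]
132 t 10.27 gap 0.0352 gf 50.5 F [-7.8  0.4 14.6] p [ 0.574  -0.0105  0.0686]
0.136 t 10.52 gap 0.0355 gf 50.7 F [-9.1  0.  14.2] p [ 0.5737 -0.0143  0.0686]
0.138 t 10.77 gap 0.0354 gf 50.6 F [-8.1  0.6 13.6] p [ 0.5736 -0.0158  0.0686]
0.14 t 11.02 gap 0.0352 gf 50.6 F [-8.2  0.4 13.1] p [ 0.5735 -0.0177  0.0686]
0.142 t 11.27 gap 0.0354 gf 50.3 F [-9.2  2.  13.6] p [ 0.5734 -0.0191  0.0686]
0.144 t 11.52 gap 0.0353 gf 49.6 F [-7.5  3.9 12.6] p [ 0.5734 -0.0191  0.0686]
0.146 t 11.77 gap 0.0354 gf 47.4 F [-7.1  6.6 11.3] p [ 0.5733 -0.0192  0.0686]
0.148 t 12.02 gap 0.0353 gf 46.3 F [-6.1  9.3 10. ] p [ 0.5733 -0.0192  0.0686]
```

View pics/out_top.png

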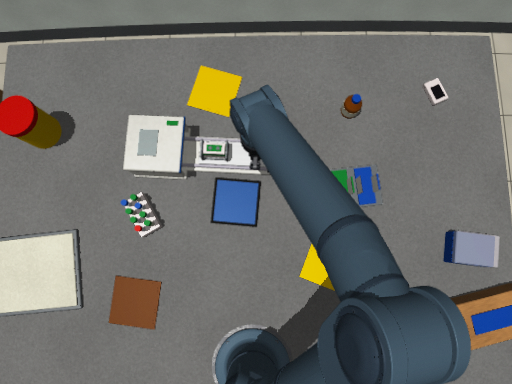

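The carriage is against its stop, with the cartridge exposed at (215,149). I release it, look closer and grasp the cartridge.

Run:
```python
from h import *
p=np.array(read_eef_pos());p[2]=.066
movel(p,QU,.1)
move_gripper(.085);stat("rel")
movel(p+[0,0,.07],QU,.2)
n=HD-.14*uy+.11*uy; n[2]=.068
move_ptp(n+np.array([0,0,.14])-.02*uy,QU); pause(.1)
P=camera_params("wrist");save("wrist","cart")
print("exp",n)
for nm,z in (("cartridge",.034),("nest",.034),("handle",.064),("button_face",.064)):
  for r in tip_of("wrist",nm)[:2]: print(nm,np.round(r["at"]),round(r["confidence"],2),np.round(atz("wrist",r["at"],z,P),4))
for r in look_for("wrist","cartridge")[:1]: print(r["at"],atz("wrist",r["at"],.084,P))
stat()
```

```text
rel t 12.91 gap 0.0846 gf 0.0 F [-0.1 -0.1 -0.5] p [ 0.5729 -0.0194  0.0657]
exp [0.57840731 0.09057308 0.068     ]
cartridge [255. 160.] 0.77 [0.579  0.0934 0.034 ]
handle [254. 263.] 0.76 [ 0.5709 -0.0157  0.064 ]
button_face [277. 265.] 0.46 [ 0.5962 -0.02    0.064 ]
[254.6, 166.6] [0.57889773 0.09484127 0.084     ]
 t 14.34 gap 0.085 gf 0.0 F [ 1.5  0.3 -0.5] p [0.5768 0.0695 0.2072]
```

View pics/cart.png

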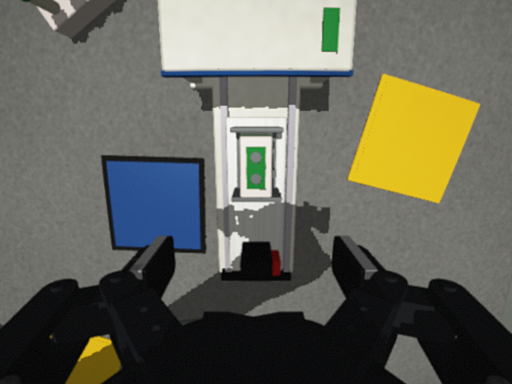

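The cartridge stands at (256,165) between its cheeks, with the handle at (257,258) clear of it and the mat at (153,203). I grasp and set it on the mat.

Run:
```python
from h import *
c=np.array([.5787,.0925,.068])
movel(c+[0,0,.06],QU,.2)
movel(c,QU,.1);stat("d")
move_gripper(.02,35);stat("g")
zg=read_eef_pos()[2]; off=zg-.034
movel(c+[0,0,.085],QU,.15);stat("l")
m=np.array([.4453,.039,.003+off])
move_ptp(m+[0,0,.06],QU)
movel(m+[0,0,.004],QU,.15);stat("m4")
for dz in (.003,.002,.001,0,-.001,-.002,-.003):
    movel(m+[0,0,dz],QU,.05)
    if read_ft_force()[2]>4: break
stat(dz); pl=np.array(read_eef_pos())
np.save("mat.npy",np.r_[pl,off])
move_gripper(.085);stat("rel")
movel(pl+[0,0,.10],QU,.25)
pause(.1);P=camera_params("wrist");save("wrist","mat1")
for r in tip_of("wrist","cartridge")[:1]: print(r,atz("wrist",r["at"],.003,P))
stat();print(read_qpos(), inverse_kinematics(pl,down(YU+np.pi/2)),inverse_kinematics(pl,down(YU-np.pi/2)))
```

```text
d t 15.66 gap 0.0846 gf 0.0 F [-0.2  0.4  1.3] p [0.5788 0.0928 0.0679]
g t 16.2 gap 0.03 gf 38.3 F [-0.4 -0.9  2.7] p [0.5791 0.0925 0.0686]
l t 16.92 gap 0.0292 gf 38.0 F [-1.   0.2 -1.3] p [0.5778 0.092  0.1521]
m4 t 18.11 gap 0.0299 gf 38.0 F [ 0.4 -1.1 -1.2] p [0.4464 0.0399 0.0418]
-0.001 t 19.36 gap 0.0297 gf 39.5 F [-4.2 -1.3  8.7] p [0.4453 0.0391 0.0375]
rel t 19.94 gap 0.0851 gf 0.0 F [ 0.1 -0.2 -1.5] p [0.4452 0.039  0.0364]
{'at': [254.9, 189.9], 'confidence': 0.85} [0.44588739 0.04004277 0.003     ]
 t 20.69 gap 0.0852 gf 0.0 F [ 0.2 -0.5 -0.3] p [0.4439 0.0389 0.1361]
[ 0.62513581  0.25232138 -0.8663687   2.1359387   0.25251972  0.85925375
 -0.46248284] [ 0.6973314   0.56053376 -0.98866254  2.17599788  0.69718719  0.76374853
  0.74417133] [ 0.26616645  0.38602708 -0.48964508  2.19254618  0.30651333  0.62717882
 -2.08390751]
```

View pics/mat1.png

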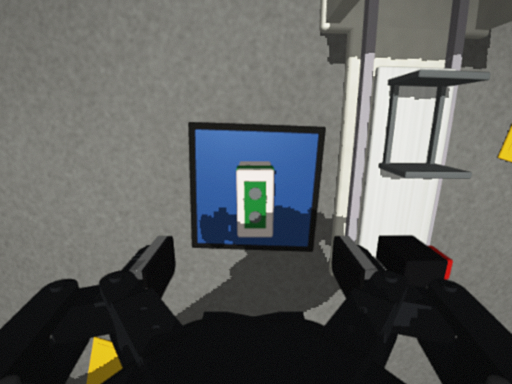

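The cartridge stands upright on the mat at (255,200). I regrasp it by its ends and take it to the dock.

```bash
cat >> h.py <<'E'
YD=np.radians(6.2); QD=down(YD); dx=np.array([np.cos(YD),np.sin(YD),0]); dy=np.array([-np.sin(YD),np.cos(YD),0])
E
python3 - <<'E'
from h import *
import pickle
pl=np.load("mat.npy"); c=np.array([.4452,.0395,.037]);Q=down(YU+np.pi/2)
move_ptp(c+[0,0,.075],Q)
movel(c,Q,.13);stat("d")
move_gripper(.05,35);stat("g")
off=read_eef_pos()[2]-.003;np.save("off2.npy",off)
movel(c+[0,0,.14],Q,.2)
b=np.array([.475,-.2525,0])
move_ptp(b+dy*.07+[0,0,.22],QD);pause(.15)
P=camera_params("wrist");pickle.dump(P,open("bay.pkl","wb"));im=save("wrist","bay")
for n,z in (("bay_green",.006),("bay_blue",.006),("bay_orange",.006)):
  for r in tip_of("wrist",n)[:1]: print(n,np.round(r["at"]),round(r["confidence"],2),np.round(atz("wrist",r["at"],z,P),4))
stat("hover");print(off)
E
```

```text
d t 22.66 gap 0.0851 gf 0.0 F [-0.4 -0.6  0.9] p [0.4457 0.0398 0.0374]
g t 23.02 gap 0.0574 gf 38.6 F [-0.2 -0.1  5.6] p [0.4463 0.0396 0.038 ]
bay_orange [256. 179.] 0.92 [ 0.4713 -0.1844  0.006 ]
hover t 25.13 gap 0.0578 gf 37.8 F [ 0.5 -0.1 -0.5] p [ 0.4676 -0.1818  0.2199]
0.034976290543338034
```

View pics/bay.png

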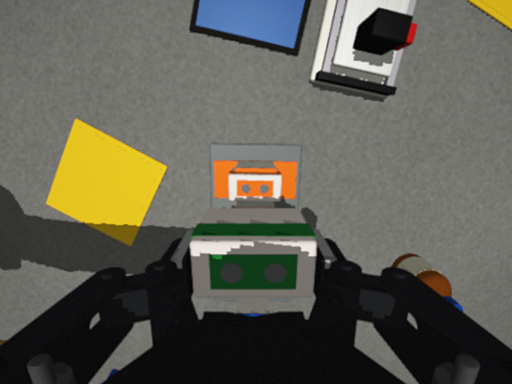

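The held cartridge hides the green bay, and the orange bay (256,180) is directly under the TCP. I hover over the green bay instead.

Run:
```python
from h import *
import pickle
b=np.array([.4765,-.2525,0])
movel(b+[0,0,.22],QD,.2);pause(.15)
P=camera_params("wrist");im=save("wrist","bay2");pickle.dump(P,open("bay2.pkl","wb"))
for n,z in (("bay_green",.006),("bay_blue",.006),("bay_orange",.006)):
  for r in tip_of("wrist",n)[:1]: print(n,np.round(r["at"]),round(r["confidence"],2),np.round(atz("wrist",r["at"],z,P),4))
stat("hover")
# expected outline of floor plate and wall inner tops
for c in (b,):
  q=[c+sx*.052*dx+sy*.024*dy+[0,0,.010] for sx in(-1,1) for sy in(-1,1)]+[c+sx*.022*dx+sy*.020*dy+[0,0,.0635] for sx in(-1,1) for sy in(-1,1)]
  px=proj("wrist",q,P);print(np.round(px))
v=im[:,:,::-1].copy()
for i,p in enumerate(px): cv2.circle(v,tuple(int(round(t)) for t in p),1,(0,0,255) if i<4 else (255,0,255),-1)
cv2.imwrite("pics/bay2a.png",cv2.resize(v[90:290,130:390],None,fx=3,fy=3,interpolation=2))
```

```text
bay_green [252. 178.] 0.95 [ 0.4758 -0.2538  0.006 ]
bay_orange [257. 122.] 0.84 [ 0.4739 -0.1842  0.006 ]
hover t 25.98 gap 0.0579 gf 37.8 F [ 0.5  0.1 -1.3] p [ 0.4766 -0.2516  0.2201]
[[213. 195.]
 [211. 158.]
 [293. 196.]
 [294. 159.]
 [233. 205.]
 [232. 169.]
 [273. 205.]
 [273. 169.]]
```

View pics/bay2a.png

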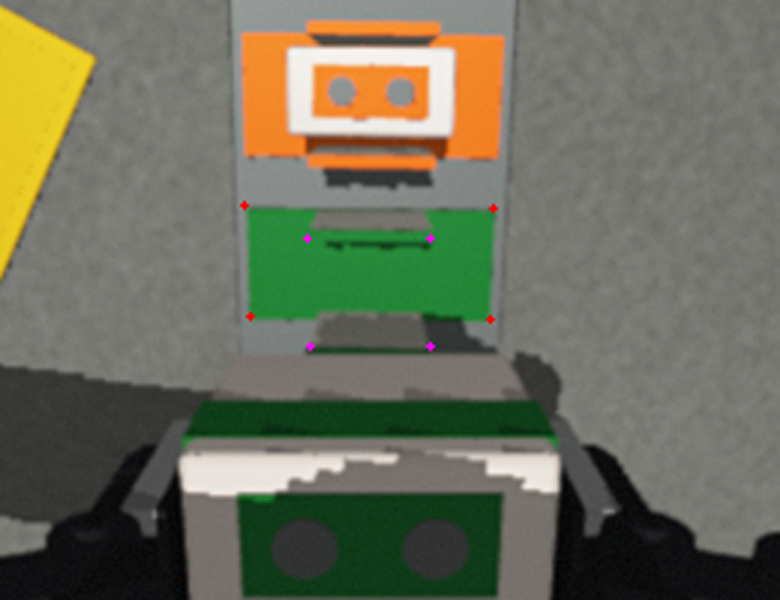

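The predicted outline fits the green bay to about 1.5 mm, so I shift that much and insert.

Run:
```python
from h import *
b=np.array([.4768,-.2537,.010+float(np.load("off2.npy"))])
movel(b+[0,0,.06],QD,.2);stat("above")
movel(b+[0,0,.004],QD,.1);stat("4mm")
for dz in (.002,.001,0,-.001,-.002,-.003,-.004):
    movel(b+[0,0,dz],QD,.05)
    if read_ft_force()[2]>4: break
stat(dz)
p=np.array(read_eef_pos())
move_gripper(.085);stat("rel")
movel(b+[0,0,.14],QD,.25);pause(.1)
P=camera_params("wrist");im=save("wrist","bayin")
for n,z in (("cartridge",.010),("bay_green",.006)):
  for r in tip_of("wrist",n)[:1]: print(n,np.round(r["at"]),round(r["confidence"],2),np.round(atz("wrist",r["at"],z,P),4))
stat()
cv2.imwrite("pics/bayin2.png",cv2.resize(im[90:290,130:390,::-1],None,fx=3,fy=3,interpolation=2))
```

```text
above t 26.71 gap 0.0576 gf 37.8 F [ 1.5 -0.1 -0.5] p [ 0.4778 -0.2537  0.1058]
4mm t 27.42 gap 0.0573 gf 37.8 F [ 0.5  0.4 -1.2] p [ 0.4769 -0.2534  0.0487]
-0.001 t 28.42 gap 0.0575 gf 38.8 F [-2.7 -0.1  6.6] p [ 0.477  -0.2537  0.045 ]
rel t 28.81 gap 0.0849 gf 0.0 F [-0.6  0.4 -1.3] p [ 0.4767 -0.2537  0.0438]
bay_green [256. 182.] 0.88 [ 0.4772 -0.2521  0.006 ]
 t 29.77 gap 0.0851 gf 0.0 F [ 0.9 -0.2  0.7] p [ 0.4756 -0.2532  0.1832]
```

View pics/bayin2.png

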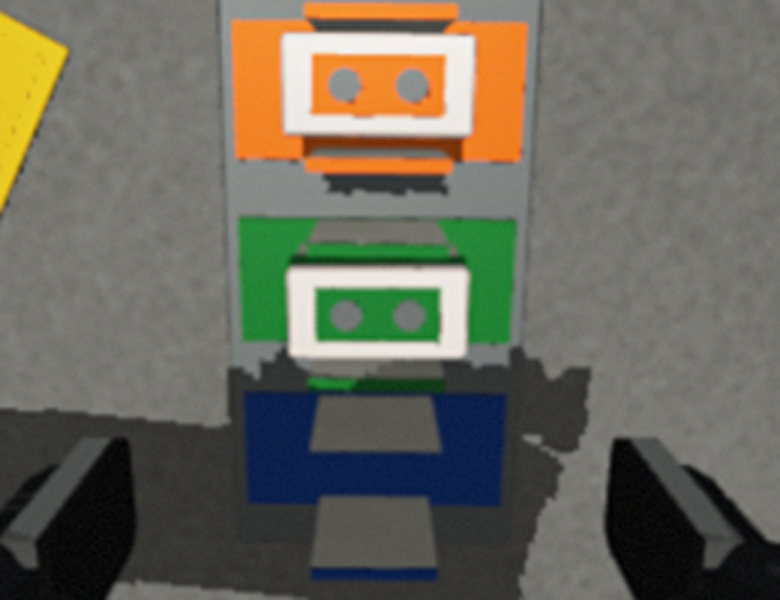

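The cartridge is seated and centred in the green bay (crop: floor 240–517, cartridge 287–469, gaps even like the orange one). Now I return the carriage.

Run:
```python
from h import *
g=np.array([.5730,-.0193,.066])
move_ptp(g+[0,0,.09],QU)
movel(g,QU,.15);stat("d")
move_gripper(.030,45);stat("g")
p0=np.array(read_eef_pos());p0[2]=.066
movel(p0+uy*.03,QU,.08);stat("30")
movel(p0+uy*.132,QU,.12);stat("132")
for d in (.136,.138,.140,.142,.144,.146,.148,.150):
    movel(p0+uy*d,QU,.05);f=np.array(read_ft_force())@uy;stat(d)
    if f<-9: break
```

```text
d t 31.52 gap 0.0851 gf 0.0 F [ 0.1 -0.3  1. ] p [ 0.5737 -0.0195  0.0666]
g t 32.04 gap 0.0354 gf 45.6 F [-7.6  0.  11.8] p [ 0.5734 -0.0185  0.0684]
30 t 32.58 gap 0.0354 gf 45.7 F [-6.3  1.4 11.2] p [0.5757 0.0139 0.0684]
132 t 33.58 gap 0.0355 gf 45.3 F [-4.5  0.5  9.9] p [0.5828 0.1159 0.0684]
0.136 t 33.83 gap 0.0355 gf 46.1 F [-7.  -1.  10.8] p [0.583  0.1184 0.0684]
0.138 t 34.08 gap 0.0352 gf 47.4 F [-7.8 -4.8 13.2] p [0.583  0.1184 0.0684]
0.14 t 34.33 gap 0.0354 gf 48.6 F [-8.4 -6.9 15.2] p [0.583  0.1184 0.0684]
0.142 t 34.58 gap 0.0352 gf 48.1 F [-10.2 -10.2  17.2] p [0.583  0.1184 0.0684]
```

It stopped firmly, but the TCP reads about 2 mm short of where it started. I release, then compare against the first unit picture.

Run:
```python
from h import *
p=np.array(read_eef_pos());p[2]=.066
movel(p,QU,.1);move_gripper(.085);stat("rel")
movel(p+[0,0,.10],QU,.25)
move_ptp([.50,.08,.36],down(0));pause(.3)
P=camera_params("wrist");b=save("wrist","unit2");stat()
import pickle
P0=pickle.load(open("unit.pkl","rb"))
a=cv2.imread("pics/unit.png")[:,:,::-1]
ga,gb=[cv2.cvtColor(np.ascontiguousarray(x),cv2.COLOR_RGB2GRAY) for x in (a,b)]
def off(x0,y0,x1,y1):
    u=8;k=8
    A=cv2.resize(ga[y0:y1,x0:x1],None,fx=u,fy=u,interpolation=2);B=cv2.resize(gb[y0-k:y1+k,x0-k:x1+k],None,fx=u,fy=u,interpolation=2)
    _,v,_,l=cv2.minMaxLoc(cv2.matchTemplate(B,A,5));return v,l[0]/u-k,l[1]/u-k
print("handle",off(284,120,328,158)); print("block",off(290,127,322,150)); print("hood",off(295,60,375,108)); print("bed",off(262,215,322,240)); print("mat",off(185,140,262,218))
for r in tip_of("wrist","handle")[:1]: print(r["at"],atz("wrist",r["at"],.064,P))
v=np.hstack([x[85:165,260:345,::-1] for x in (a,b)]);cv2.imwrite("pics/cmp.png",cv2.resize(v,None,fx=4.5,fy=4.5,interpolation=2))
```

```text
rel t 35.37 gap 0.085 gf 0.0 F [-0.8  0.2 -0.3] p [0.5826 0.1186 0.0657]
 t 37.13 gap 0.085 gf 0.0 F [-0.2  0.3 -0.7] p [0.4999 0.08   0.3592]
handle (0.9936047792434692, 0.625, 0.625)
block (0.9938562512397766, 0.625, 0.625)
hood (0.9988128542900085, 1.0, 0.75)
bed (0.9852724671363831, 0.375, 0.625)
mat (0.9915861487388611, 0.5, 0.625)
```

View pics/cmp.png

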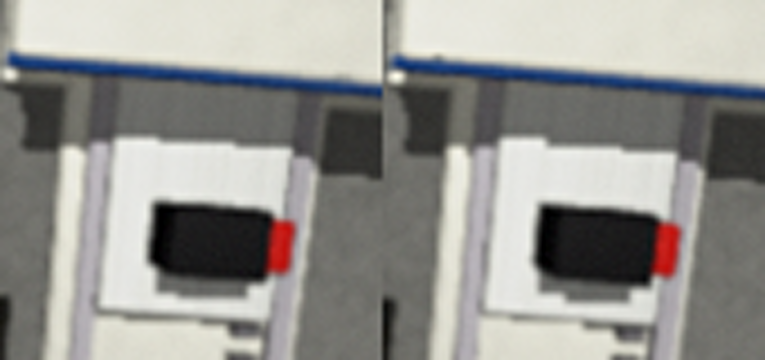

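The handle sits exactly where it began relative to the hood and bed (image shift 0.6 px for all of them), and the button is back out. I hand in.

```bash
python3 -c "
from bench import *
print(sign_off(),read_time_s())"
```

```text
the job is handed in; nothing more can be done
the job is handed in; nothing more can be done
```

The job is handed in: the green cartridge stands centred and fully down in the green bay, the empty carriage is home under the hood with its button out, and I left the bottle, tube rack and orange cartridge alone; the last clock reading was about 37 s of the 64 s allowed.

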